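# Lock the hasp of a screened module case

### The arm

A 7-joint arm with a two-finger parallel gripper is mounted at the origin on the work surface. World frame = base frame: x ahead of the robot, y to its left, z up, the work surface at z = 0. Lengths are in m, angles in rad, forces in N, time in s.
With the tool pointing down it reaches from about 0.4 to 0.85 m from the base axis. Payload 6.9 kg.
Tool frame: the origin (TCP) lies midway between the tips of the shut fingers; the grasp point (between the pads) lies behind it (ctrl.pinch_z is the z of the grasp point in the tool frame, in m); z points along the fingers, y is the line along which they close (so a half turn about z gives the same grasp; the last joint's range is limited). The gripper opens to 85 mm and grips with 20 to 120 N. Pads are 22 mm wide; open, the fingers measure 114 mm over their backs; the gripper's body (76 mm by 85 mm) begins 54 mm behind the grasp point. The pads swing forward as they close: fully open they stand 13 mm farther back than shut.
Start: joints at [1.403, 0.507, -0.238, 1.5, 0.126, 1.149, -0.155], TCP at [0.169, -0.602, 0.231] pointing down, gripper open.
Joint ranges: [-3.08, 3.08], [-0.24, 2.05], [-1.43, 1.35], [0, 2.5], [-1.52, 4.66], [0.17, 1.96], [-2.89, 2.89]. Speed limits (rad/s): [2.39, 2.39, 3.14, 3.14, 3.14, 3.14, 3.14].

### API

Orientations are given as a unit quaternion [w, x, y, z].
In Python, from station import ctrl, get_state, vision, ticket, models gives the robot as it stands. Calls block until the motion is done:
- ctrl.movep(position, orientation): joint-space move of the TCP to a pose.
- ctrl.movel(position, frame=None, max_speed=0.15): straight line of the TCP; frame=None keeps the orientation; max_speed is the mean speed in m/s.
- ctrl.set_joints(angles): joint-space move.
- ctrl.ungrasp() and ctrl.close_gripper(force=None): open the fingers fully, or close them until they stop; force is the grip in N (None keeps the last).
- ctrl.pause(seconds).
- ctrl.ik(position, orientation): joint angles nearest the present ones, or None.
- get_state(): the state.
- vision.grab_frame(name): name is "scene" or "top"; returns (picture, depth): 400x640x3 uint8, blue, green, red; 400x640 float32, m along the optical axis (not along the pixel's ray), 0 where there is no reading.
- vision.camera_info(name): a dict with "mtx" (3x3 intrinsics, pixels), "R" (3x3) and "t" (3): a world point X has camera coordinates R X + t. Camera axes: x right, y down, z forward; pixel columns grow to the right and rows downward; lengths in m; the calibration is good to about 2 mm. A picture is of the moment at which its call begins. camera_info takes no time and is no camera call.
A pose or a line that the arm cannot do raises ctrl.Unreachable and nothing moves.
- ticket.close_job(): hands the job in; it is judged then, once.
Trained networks look in the newest picture that a camera, given by its name, has taken for a name from the list of things; names that differ only in an ending like _2 or _b are one class to them, and where a whole thing is asked for, a point or a joint stands for the part that bears it (a point fixed in the world has none). Each returns a list of dicts, best first, with "p" (0 to 1); they miss things now and then, are a little off and sometimes report something else, mostly with a low value. They report only what shows in the picture. A call takes as long as a camera call.
- models.recognise(camera, target): "point" ([column, row] in pixels, amid what is visible of it).
- models.masks_of(camera, target): "mask" (400x640 bool, what is visible of it) and "point" ([column, row] in pixels, amid what is visible of it).
The state is a dict: "time": time; "qpos": joint angles; "qd": joint speeds; "tau": joint torques, N m; "tcp_pos": TCP position; "eef_rot": TCP orientation; "contact_force": force on the tool from outside, world axes, zero at the start; "wrist_torque": the same for the moment, N m; "width": finger opening in m; "gripper_force": force on a finger pad.
Only numpy, scipy, OpenCV 4.12 (cv2) and the standard library are available. Lean on these libraries where they do the work, as an engineer would, in place of code of your own. Each camera call takes 0.05 s, during which the arm holds its last target. There are 200 camera calls.

### The job

Lock the lid of the metal module case. Its bolt has been left pushed in, so pull the bolt's knob fully out, swing the hasp over until it lies fully down on the lid with the staple standing up through its slot, then push the bolt fully home through the staple, over the hasp. Leave the other things on the bench and on the lid where they are.

Things in the scene. Friction and masses are not known exactly. Their poses are not given: they have to be found in the camera images.
- case: Case fixed to the bench, aluminium with a black lid (shut, does not open): 200 (x) by 300 mm (y), flat lid top 110 mm above the bench, all lock parts on it. Origin at the centre of its underside; x points from its front (connectors, robot's side) to its back, y to the left seen from the robot, z up. White handles stick out 39 mm from its two ends (y = +-150 mm).
- staple (a point): Fixed steel staple (catch) on the lid: an upright loop 31 mm (case x) by 8 mm (case y), top 36 mm above the lid. This point is the middle of the loop, 20 mm above the lid, at x -30, y +50 mm in the case frame; the bolt runs through it along the case's y.
- hasp_hinge (a point): Middle of the hasp's hinge axis, along the case's y near the lid's front edge, 6 mm above the lid, at x -85, y +50 mm in the case frame; lugs reach 29 mm either side. The hasp is a steel plate 44 mm wide, 5 mm thick, 86 mm long from this axis, with a slot (16 by 40 mm) for the staple and a finger bar on its cranked-up end.
- hasp_bar (a point): Middle of the round steel finger bar (14 mm diameter, 52 mm long, parallel to the hinge) at the hasp's free end, 100 mm along the plate from the hinge and 12 mm off the plate's middle, on the side that is up when the hasp is down (then 18 mm above the lid). The neck to it is 30 mm wide, so the bar can be pinched by its ends; it turns and may creep in the pads: press it down last.
- hasp (a joint): Hasp angle, rad: 0 = fully down flat on the lid over the staple, pi/2 = upright, up to 2.5 = leaning over in front of the case. Starts at 1.3 to 2.3. Friction (about 0.14 N m) holds it where it is left; it does not drop by itself. If the bolt is not drawn out, the hasp strikes its rod and stops about 0.12 rad short.
- bolt_knob (a point): Centre of the round aluminium knob (36 mm diameter, 28 mm long, axis along the case's y, 20 mm above the lid) at the outer, right-hand (-y) end of the bolt's steel rod (10 mm diameter). With the bolt home this point is 107 mm from the staple along the case's -y. The bolt's barrel is a steel block 22 mm wide, 33 mm high, between 44 and 84 mm from the staple.
- bolt (a joint): How far the bolt is drawn out, m: 0 = fully home (rod through the staple, its tip 14 mm past the staple's middle), 0.05 = fully out; it grows as the knob moves along the case's -y. The rod is clear of the hasp from 0.036. Starts between 0 and 0.012. Friction of about 3 N holds it where it is left.
- spanner: Bystander: steel spanner 140 mm long lying on the rear part of the lid, roughly along the case's y; origin at its middle.
- driver: Bystander: grey-handled screwdriver 190 mm long on the bench; origin about its middle.
- module: Bystander: brass-coloured module 110 x 70 x 38 mm on the bench in front of the case; origin under its centre.
- ballbox: Bystander: clear 60 mm cube with a metal ball inside; origin under its centre.
- solvent: Bystander: white bottle, 60 mm diameter, 150 mm tall; origin under its centre.
- attenuator: Bystander: black cylinder on a foot, 100 mm long, 40 mm high; origin under its centre.
- tray: Bystander: grey open tray 120 x 160 x 35 mm; origin under its centre.

How it is judged:
On the way, in this order (a step that is already met when the one before it is completed fails the run):
1. the bolt is drawn out (40 mm or more) (value of joint bolt above 0.04 m), for 0.2 s.
2. the hasp is swung down over the staple with the bolt still out of its way (value of joint hasp below 0.07 rad and value of joint bolt above 0.034 m), for 0.2 s.
3. the bolt is pushed home over the hasp (value of joint hasp below 0.07 rad and value of joint bolt below 0.005 m), for 0.2 s.
At the end, for the whole second after the job is handed in: The hasp lies down on the lid over the staple (within 0.07 rad, about 7 mm at its bar) and the bolt is home through the staple above it (within 5 mm) (all of step 3); the robot touches nothing.
It fails at once if a bystander is moved by more than 30 mm (distance of any of spanner, driver, module, ballbox, solvent, attenuator, tray from where it was at the start of the episode above 0.03 m).
It also fails if it takes over 62 s, if anything falls off the work surface, if the arm or the gripper's body presses on something with over 40 N, if the wrist force passes 120 N, or if a joint passes its speed limit or range.

## Working session

There is one attempt and no reset: what is moved stays moved. The work goes in short steps, each a Python script; the robot and the scene stay as the last script left them, time stands still between calls to the robot, and variables do not carry over. Pictures are saved under pics/ and viewed, at most 10 in all, crops included, and the job is handed in when it is done.

```bash
ls; mkdir -p pics; python3 - <<'E'
from station import ctrl,get_state,vision,models
import cv2,numpy as np
for n in("scene","top"):
    im,d=vision.grab_frame(n); cv2.imwrite(f"pics/{n}0.png",im); np.save(f"pics/{n}0d.npy",d)
    ci=vision.camera_info(n); K,R,t=[np.array(ci[k]) for k in("mtx","R","t")]
    print(n,K.round(1).tolist(),(-R.T@t).round(3),R.round(3).tolist())
    for o in("case","bolt_knob","hasp_bar","staple","hasp_hinge","spanner"):
        r=models.recognise(n,o)[:2]
        for q in r:
            c,rr=q["point"]; z=d[int(rr),int(c)]
            X=R.T@(z*np.linalg.inv(K)@[c,rr,1]-t); print(o,round(q["p"],2),np.round([c,rr]),X.round(3))
s=get_state(); print(s["time"],s["tcp_pos"],s["eef_rot"],s["width"],ctrl.pinch_z)
E
```

```text
pics
scene [[437.3, 0.0, 318.1], [0.0, 437.3, 197.9], [0.0, 0.0, 1.0]] [ 1.209 -0.375  0.953] [[0.49, 0.872, 0.005], [0.636, -0.353, -0.686], [-0.597, 0.339, -0.727]]
case 0.97 [339. 231.] [0.642 0.009 0.111]
bolt_knob 0.69 [307. 210.] [ 0.567 -0.042  0.144]
hasp_bar 0.68 [342. 174.] [0.375 0.186 0.001]
staple 0.59 [338. 234.] [0.647 0.002 0.11 ]
staple 0.45 [255. 198.] [ 0.371 -0.107  0.037]
hasp_hinge 0.97 [347. 172.] [0.374 0.205 0.001]
hasp_hinge 0.3 [461. 210.] [0.675 0.409 0.004]
spanner 0.71 [333. 249.] [ 0.683 -0.034  0.115]
spanner 0.45 [337. 233.] [0.643 0.001 0.11 ]
top [[424.6, 0.0, 317.3], [0.0, 424.6, 204.2], [0.0, 0.0, 1.0]] [ 0.44  -0.008  1.245] [[-0.009, -1.0, -0.012], [-0.997, 0.01, -0.072], [0.072, 0.011, -0.997]]
case 0.8 [311. 176.] [0.599 0.021 0.11 ]
case 0.27 [238. 279.] [0.317 0.232 0.026]
bolt_knob 0.8 [332. 186.] [ 0.567 -0.033  0.151]
hasp_bar 0.98 [280. 207.] [0.51  0.096 0.186]
staple 0.85 [310. 175.] [0.602 0.024 0.109]
hasp_hinge 0.87 [278. 208.] [0.507 0.1   0.193]
spanner 0.8 [323. 146.] [ 0.679 -0.013  0.118]
0.7 [ 0.1689736  -0.60172374  0.2312974 ] [1.02306651e-05 9.90641305e-01 1.36491041e-01 2.62056477e-06] 0.08540184333446636 -0.0187
```

```bash
python3 - <<'E'
import cv2
a=cv2.imread("pics/scene0.png")[110:330,200:480]; cv2.imwrite("pics/s1.png",cv2.resize(a,None,fx=2.7,fy=2.7))
a=cv2.imread("pics/top0.png")[90:310,180:460]; cv2.imwrite("pics/t1.png",cv2.resize(a,None,fx=2.7,fy=2.7))
E
```

```text
(no output)
```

View pics/s1.png

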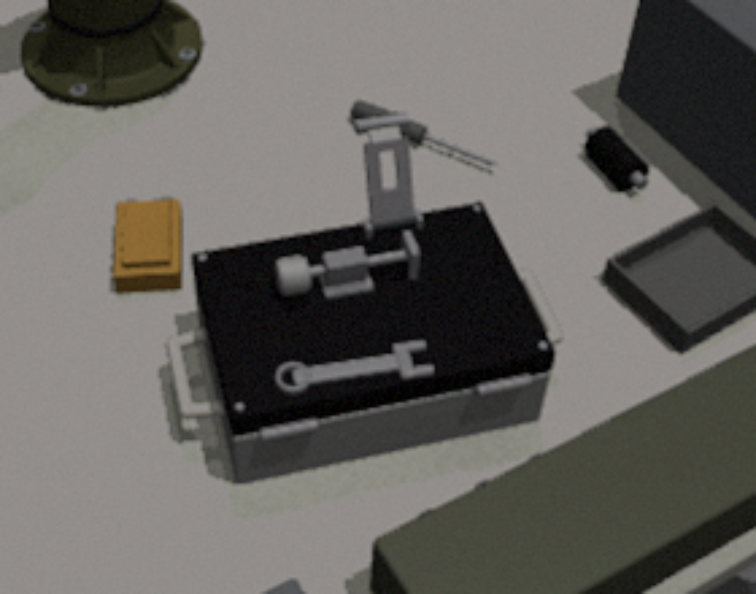

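View pics/t1.png

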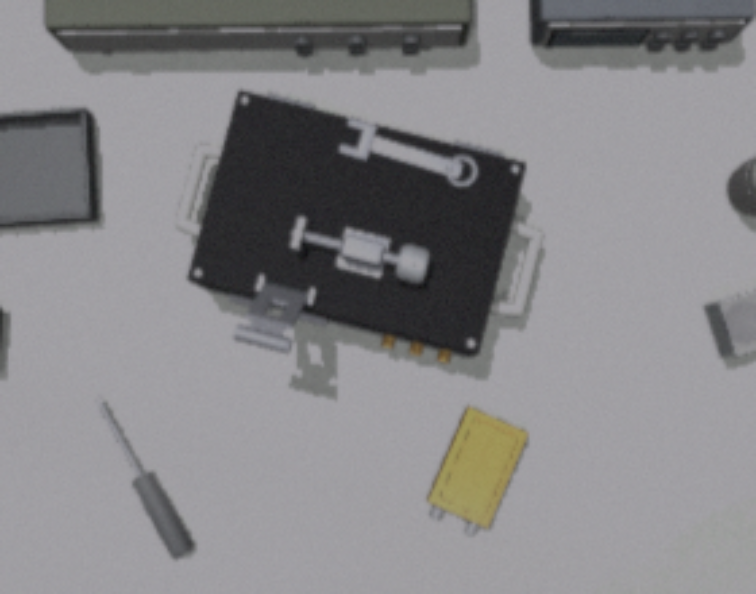

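The scene view shows the bolt pushed in (knob at crop (293,275)) and the hasp leaning over the front. The top view shows the knob at crop (412,264), the staple at (298,234), and the bar at (263,337). Next I fit the case pose and the hasp angle from depth.

```bash
cat > h.py <<'E'
import numpy as np,cv2
from station import ctrl,get_state,vision,models
from scipy.spatial.transform import Rotation as Ro
def cloud(n,d):
    ci=vision.camera_info(n); K,R,t=[np.array(ci[k]) for k in("mtx","R","t")]
    v,u=np.nonzero(d>0); z=d[v,u]
    return (np.linalg.inv(K)@np.c_[u,v,np.ones_like(u)].T*z).T@R-t@R, u,v
E
python3 - <<'E'
from h import *
P={}
for n in("top","scene"):
    d=np.load(f"pics/{n}0d.npy"); im=cv2.imread(f"pics/{n}0.png"); X,u,v=cloud(n,d); P[n]=X
    m=(abs(X[:,2]-.11)<.008)&(abs(X[:,0]-.6)<.25)&(abs(X[:,1])<.3)&(im[v,u].max(1)<60)
    mk=np.zeros(d.shape,np.uint8); mk[v[m],u[m]]=1
    mk=cv2.morphologyEx(mk,cv2.MORPH_OPEN,np.ones((3,3))); L,lab,st,_=cv2.connectedComponentsWithStats(mk)
    k=1+st[1:,4].argmax(); Q=X[lab[v,u]==k]
    r=cv2.minAreaRect(Q[:,:2].astype(np.float32)); print(n,len(Q),np.array(r[0]).round(4),np.array(r[1]).round(4),r[2],np.median(Q[:,2]))
    b=cv2.boxPoints(r); print(b.round(3).tolist())
    # axes: long side = case y
    e=[b[1]-b[0],b[2]-b[1]]; e=max(e,key=np.linalg.norm); e=e*np.sign(e[1]); yaw=np.arctan2(-e[0],e[1]); c=np.array(r[0])
    print("yaw",yaw)
    C,S=np.cos(yaw),np.sin(yaw); q=(X[:,:2]-c)@np.array([[C,-S],[S,C]])
    def sel(x0,x1,y0,y1,z0,z1):
        s=(q[:,0]>x0)&(q[:,0]<x1)&(q[:,1]>y0)&(q[:,1]<y1)&(X[:,2]>z0)&(X[:,2]<z1); return np.c_[q[s],X[s,2]]
    k=sel(-.06,0,-.11,-.03,.125,.16); print("knob/brl",len(k),k.min(0).round(3),k.max(0).round(3))
    k=sel(-.06,0,.03,.07,.125,.16); print("staple",len(k),np.median(k,0).round(4))
    k=sel(.02,.1,-.12,.12,.114,.13); print("spanner",len(k),k.min(0).round(3),k.max(0).round(3))
    k=sel(-.25,-.0,.015,.085,.15,.25); print("hasp",len(k)); 
    for z in np.arange(.15,.25,.01):
        w=k[(k[:,2]>=z)&(k[:,2]<z+.01)]
        if len(w):print(z.round(2),len(w),w.mean(0).round(4),w[:,1].min().round(3),w[:,1].max().round(3))
E
```

```text
top 6436 [0.609  0.0185] [0.2991 0.1985] 74.83482360839844 0.11034579657260646
[[0.4740000069141388, -0.10000000149011612], [0.6660000085830688, -0.15199999511241913], [0.7440000176429749, 0.13699999451637268], [0.5519999861717224, 0.1889999955892563]]
yaw -0.2646824
knob/brl 178 [-0.047 -0.078  0.13 ] [-0.011 -0.03   0.153]
staple 72 [-0.0298  0.0464  0.1421]
spanner 478 [ 0.021 -0.116  0.114] [0.1   0.119 0.124]
hasp 299
0.15 27 [-0.0938  0.0471  0.1543] 0.028 0.07
0.16 22 [-0.1057  0.0478  0.1657] 0.028 0.071
0.17 18 [-0.1097  0.0514  0.1745] 0.028 0.071
0.18 25 [-0.1147  0.0481  0.1848] 0.028 0.071
0.19 75 [-0.1226  0.0496  0.1954] 0.028 0.071
0.2 124 [-0.1374  0.0496  0.2058] 0.024 0.075
0.21 8 [-0.1395  0.0408  0.2112] 0.025 0.064
scene 6028 [0.6109 0.0176] [0.2989 0.2016] 74.27933502197266 0.11091133658117258
[[0.4729999899864197, -0.0989999994635582], [0.6669999957084656, -0.15399999916553497], [0.7480000257492065, 0.1340000033378601], [0.5540000200271606, 0.1889999955892563]]
yaw -0.27437732
knob/brl 205 [-0.047 -0.078  0.125] [-0.013 -0.03   0.152]
staple 92 [-0.0297  0.0477  0.1373]
spanner 470 [ 0.022 -0.119  0.114] [0.097 0.119 0.123]
hasp 393
0.15 53 [-0.1024  0.0492  0.1548] 0.028 0.072
0.16 44 [-0.1091  0.0501  0.1648] 0.028 0.072
0.17 45 [-0.1137  0.0486  0.1748] 0.028 0.072
0.18 52 [-0.1189  0.0508  0.1855] 0.028 0.071
0.19 90 [-0.126   0.0497  0.1953] 0.028 0.072
0.2 104 [-0.1378  0.0492  0.2055] 0.024 0.076
0.21 5 [-0.1411  0.046   0.2107] 0.027 0.065
```

```bash
cat >> h.py <<'E'
C0=np.array([.610,.018]); YAW=-.269
c,s=np.cos(YAW),np.sin(YAW); EX=np.array([c,s,0]); EY=np.array([-s,c,0])
def W(x,y,z): return np.r_[C0,0]+x*EX+y*EY+[0,0,z]
def quat(yt):
    z=np.array([0,0,-1.]); q=Ro.from_matrix(np.c_[np.cross(yt,z),yt,z]).as_quat(); return q[[3,0,1,2]]
def bar(th): return -.085+.1*np.cos(th)-.012*np.sin(th), .05, .116+.1*np.sin(th)+.012*np.cos(th)
def fl():
    s=get_state(); F=np.array(s["contact_force"]); return np.round([F@EX,F@EY,F[2]],1)
def cs():
    p=np.array(get_state()["tcp_pos"]); d=p-np.r_[C0,0]; return np.round([d@EX,d@EY,p[2]],4)
E
python3 - <<'E'
from h import *
for sg in(1,-1):
    for nm,p,y in[("knob",W(-.03,-.064,.114),EX),("knobout",W(-.03,-.11,.114),EX),("up",W(-.03,-.11,.28),EX),("bar2",W(*bar(2))-[0,0,.015],EY),("bar0",W(*bar(0))-[0,0,.01],EY),("barup",W(*bar(1.5))+[0,0,.08],EY)]:
        q=ctrl.ik(p,quat(sg*y)); print(sg,nm,p.round(3),None if q is None else np.round(q,2))
E
```

```text
1 knob [ 0.564 -0.036  0.114] [ 0.44  0.6  -0.67  1.81  0.47  0.89 -0.71]
1 knobout [ 0.552 -0.08   0.114] [ 0.53  0.59 -0.67  1.83  0.47  0.88 -0.64]
1 up [ 0.552 -0.08   0.28 ] [ 0.64  0.45 -0.84  1.59  0.35  1.25 -0.53]
1 bar2 [0.491 0.103 0.187] [ 0.55  0.65 -1.33  1.88  0.69  1.18  0.28]
1 bar0 [0.638 0.062 0.118] [ 0.4   0.8  -1.    1.6   0.72  1.15  0.53]
1 barup [0.537 0.09  0.297] [ 0.44  0.47 -1.03  1.6   0.41  1.31  0.66]
-1 knob [ 0.564 -0.036  0.114] [ 0.7   0.82 -1.23  1.81  0.85  1.16  2.06]
-1 knobout [ 0.552 -0.08   0.114] [ 0.79  0.81 -1.23  1.83  0.84  1.14  2.14]
-1 up [ 0.552 -0.08   0.28 ] [ 0.82  0.58 -1.22  1.59  0.56  1.37  2.4 ]
-1 bar2 [0.491 0.103 0.187] [ 0.24  0.42 -0.7   1.88  0.33  0.96 -2.45]
-1 bar0 [0.638 0.062 0.118] [ 0.11  0.65 -0.42  1.6   0.31  0.95 -2.25]
-1 barup [0.537 0.09  0.297] [ 0.38  0.43 -0.9   1.6   0.34  1.28 -2.41]
```

```bash
python3 - <<'E'
from h import *
q=quat(EX); ctrl.movep(W(-.03,-.064,.25),q)
print(cs(),get_state()["time"])
ctrl.movel(W(-.03,-.064,.116)); print(cs(),fl())
ctrl.close_gripper(40); s=get_state(); print(s["width"],s["gripper_force"],fl())
ctrl.movel(W(-.03,-.064-.040,.116),max_speed=.08); print(cs(),fl())
for k in range(4):
    f=fl()
    if abs(f[1])>10: break
    ctrl.movel(W(-.03,-.104-.002*(k+1),.116),max_speed=.05); print(cs(),fl(),get_state()["width"])
im,d=vision.grab_frame("scene"); cv2.imwrite("pics/s2.png",cv2.resize(im[110:330,200:480],None,fx=2.7,fy=2.7))
print(get_state()["time"])
E
```

```text
[-0.0296 -0.0654  0.2498] 3.15
[-0.0294 -0.0637  0.1168] [-0.1  0.5  0.4]
0.03481231134315022 39.72027175594121 [-4.  -0.3  7.2]
[-0.0307 -0.1048  0.1167] [-4.7 -1.8  9.2]
[-0.0306 -0.1056  0.1167] [-4.4  0.6  8.5] 0.03439898390590968
[-0.0307 -0.1069  0.1167] [-3.1  2.9  7. ] 0.03476744767487789
[-0.0306 -0.1069  0.1167] [-3.4  7.3  5. ] 0.03452708153566733
[-0.0306 -0.1069  0.1168] [-3.4 11.4  1.6] 0.03446123757172179
6.425
```

View pics/s2.png

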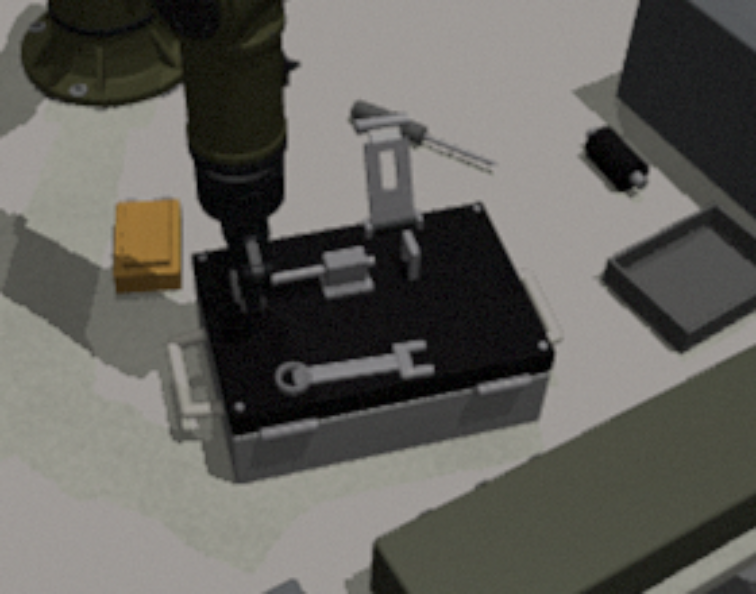

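The bolt is against its outer stop. Next is the hasp.

```bash
python3 - <<'E'
from h import *
ctrl.ungrasp(); ctrl.movel(W(-.03,-.107,.27),max_speed=.3)
O=np.array([0,0,.016]); th0=2.01
ctrl.movep(W(*bar(th0))+[0,0,.06],quat(EY)); print(cs())
im,d=vision.grab_frame("top"); cv2.imwrite("pics/t2.png",cv2.resize(im[90:310,180:460],None,fx=2.7,fy=2.7))
ctrl.movel(W(*bar(th0))-O); print(cs(),fl())
ctrl.close_gripper(40); s=get_state(); print(s["width"],s["gripper_force"],fl())
im,d=vision.grab_frame("scene"); cv2.imwrite("pics/s3.png",cv2.resize(im[110:330,200:480],None,fx=2.7,fy=2.7))
print(s["time"])
E
```

```text
[-0.138   0.049   0.2605]
[-0.1381  0.0503  0.1859] [0.7 0.6 0.4]
0.051285293128057075 41.18512451648712 [-3.1 -2.3  7.4]
9.7
```

View pics/s3.png

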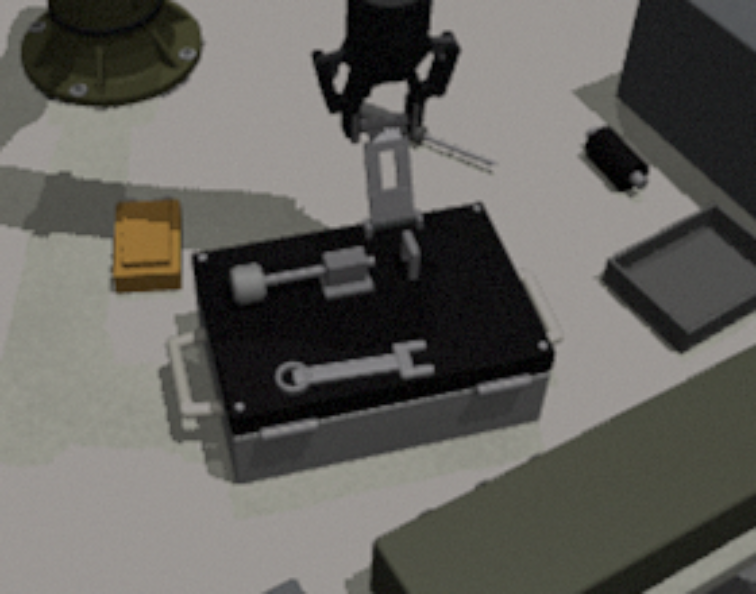

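The bar is pinched at about crop (385,125), with width 51 mm, and the knob is out at (248,283). Now I swing it along the arc.

```bash
python3 - <<'E'
from h import *
O=np.array([0,0,.016])
for th in np.linspace(2.01,.12,11)[1:]:
    ctrl.movel(W(*bar(th))-O,max_speed=.12); f=fl(); print(round(th,2),cs(),f,round(get_state()["width"],4))
    if np.linalg.norm(f)>45: print("stop"); break
im,d=vision.grab_frame("scene"); cv2.imwrite("pics/s4.png",cv2.resize(im[110:330,200:480],None,fx=2.7,fy=2.7))
print(get_state()["time"])
E
```

```text
1.82 [-0.1215  0.05    0.1944] [-2.9 -1.8  5. ] 0.0505
1.63 [-0.1029  0.05    0.1994] [-2.  -1.3  5. ] 0.0508
1.44 [-0.0837  0.0501  0.2009] [-1.3 -0.8  3.2] 0.0509
1.25 [-0.0647  0.0502  0.1989] [ 0.4 -1.5  4.3] 0.0505
1.06 [-0.0462  0.0502  0.1936] [1.7 0.1 4.7] 0.0508
0.88 [-0.029   0.0503  0.185 ] [ 3.5 -1.4  5.3] 0.0508
0.69 [-0.0136  0.0504  0.1733] [ 4.6 -0.4  5.2] 0.051
0.5 [-0.0006  0.0505  0.1591] [ 6.6 -0.3  5.5] 0.0511
0.31 [0.0094 0.0505 0.1426] [7.9 0.1 4.6] 0.0512
0.12 [0.0161 0.0506 0.1247] [10.7  0.8  3.2] 0.0506
12.8833
```

View pics/s4.png

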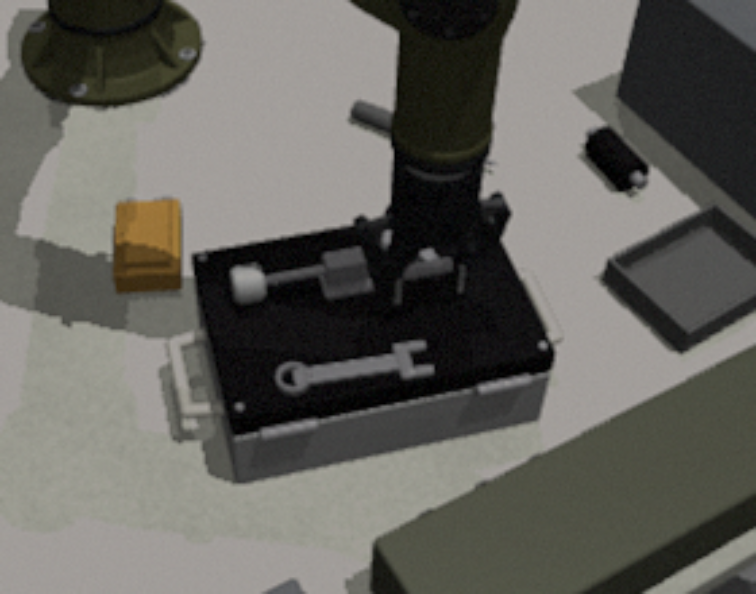

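The picture shows the hasp nearly down, bar at crop (432,268). I'll release it, press down with shut fingers, and check.

```bash
python3 - <<'E'
from h import *
ctrl.ungrasp(); x,y,_=bar(0)
p=cs(); ctrl.movel(W(p[0],.05,.22),max_speed=.3); ctrl.close_gripper(40)
ctrl.movel(W(x+.001,.05,.16),max_speed=.3); print(cs(),fl())
z=.142
while z>.120:
    ctrl.movel(W(x+.001,.05,z),max_speed=.05); f=fl(); print(cs(),f)
    if f[2]>18 : break
    z-=.003
ctrl.pause(.3); print(cs(),fl()); ctrl.movel(W(x,.05,.25),max_speed=.3)
ctrl.ungrasp(); ctrl.movep(W(-.03,-.107,.25),quat(EX))
for n in("top","scene"):
    im,d=vision.grab_frame(n); X,u,v=cloud(n,d); r=X-np.r_[C0,0]; q=np.c_[r@EX,r@EY,X[:,2]]
    k=q[(abs(q[:,0]-.015)<.008)&(abs(q[:,1]-.05)<.025)]; print(n,len(k),np.percentile(k[:,2],[20,50,90]).round(4) if len(k) else 0)
    if n=="scene": cv2.imwrite("pics/s5.png",cv2.resize(im[150:290,230:430],None,fx=3.5,fy=3.5))
print(get_state()["time"])
E
```

```text
[0.0156 0.0495 0.1595] [-0.1 -0.4  0.6]
[0.0159 0.05   0.142 ] [-0.1  0.6 -0.3]
[0.0159 0.0499 0.1389] [-0.8 -0.2 -0.3]
[0.0159 0.0499 0.1358] [-0.2  0.6  0.7]
[0.0162 0.0502 0.1346] [-2.2 -2.8 12.4]
[0.0163 0.0504 0.134 ] [-6.2 -6.8 28.8]
[0.0163 0.0504 0.134 ] [-6.8 -7.  27.5]
top 108 [0.1307 0.1339 0.1371]
scene 200 [0.111  0.1288 0.1358]
19.2167
```

View pics/s5.png

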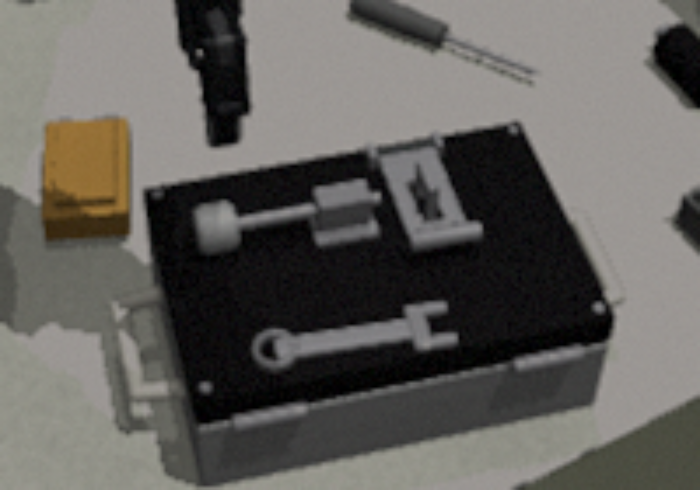

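The hasp lies flat with the staple up through its slot (bar at crop (445,235), its top about 134 mm up, as expected). Now I push the bolt home.

```bash
python3 - <<'E'
from h import *
ctrl.movel(W(-.03,-.107,.116)); ctrl.close_gripper(40); print(cs(),fl(),get_state()["width"])
ctrl.movel(W(-.03,-.060,.116),max_speed=.08); print(cs(),fl())
for k in range(6):
    ctrl.movel(W(-.03,-.058+.002*k,.116),max_speed=.05); f=fl(); print(cs(),f)
    if abs(f[1])>12: break
ctrl.ungrasp(); ctrl.movel(W(-.03,-.06,.27),max_speed=.3); ctrl.movep(W(-.09,-.25,.28),quat(EX))
for n in("top","scene"):
    im,d=vision.grab_frame(n); X,u,v=cloud(n,d); r=X-np.r_[C0,0]; q=np.c_[r@EX,r@EY,X[:,2]]
    k=q[(abs(q[:,0]-.015)<.008)&(abs(q[:,1]-.05)<.025)]; print(n,len(k),np.percentile(k[:,2],[50,90]).round(4))
    k=q[(abs(q[:,0]+.03)<.02)&(abs(q[:,1]+.08)<.05)&(q[:,2]>.135)&(q[:,2]<.16)]; print("knob outer y",np.percentile(k[:,1],[0,3]).round(4))
    if n=="scene": cv2.imwrite("pics/s6.png",cv2.resize(im[150:290,230:430],None,fx=3.5,fy=3.5))
print(get_state()["time"],fl())
E
```

```text
[-0.0307 -0.107   0.1167] [-2.8 -0.6  7.5] 0.034686395043271534
[-0.0309 -0.0589  0.1167] [-4.2  1.9  5.4]
[-0.0309 -0.0579  0.1167] [-4.2 -0.4  8.3]
[-0.0309 -0.057   0.1167] [-4.4 -2.7 10.3]
[-0.0309 -0.057   0.1166] [-5.3 -7.8 12.4]
[-0.0309 -0.057   0.1166] [ -5.  -13.   15.4]
top 110 [0.133  0.1367]
knob outer y [-0.0708 -0.0698]
scene 205 [0.1282 0.136 ]
knob outer y [-0.0703 -0.0698]
24.65 [ 1.2 -0.1  0.3]
```

View pics/s6.png

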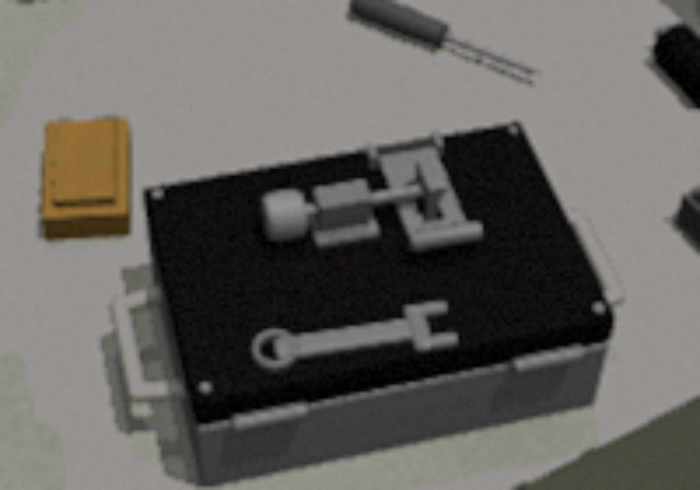

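The bolt is home through the staple over the hasp: knob at crop (287,215), outer face at y = -70.5 mm where -71 mm is home. The arm is clear of everything.

```bash
python3 -c "
from station import ticket; print(ticket.close_job())"
```

```text
the job is handed in; nothing more can be done
None
```

The case is locked: I drew the bolt fully out, laid the hasp flat over the staple, pushed the bolt home to its stop, and handed the job in at about 25 s of the 62 s limit, though `close_job()` returned no verdict.

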